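Empty the pop-up insert rack

TASK

Raise the slicer-insert rack by its black handle, catch by catch, until it stands by itself on its top catch, then pull every cutter insert out of its sprung clip and put it in the wooden tray. Only when all of them lie in the tray, lift the pawl's tab so that the empty rack sinks fully home, and let the pawl spring back; leave the other things on the counter where they are.

Things in the scene. Friction and masses are not known exactly. Their poses are not given: they have to be found in the camera images.
- rack: white plastic rack fixed to the counter, 82 (x) x 294 (y) x 80 mm tall, origin on the counter under the middle of the clip strip, z up. A 32 mm wide slot along y in its deck (top) holds the strip: five clips at x = 0, y = -80, -40, 0, 40, 80 mm, not all filled. The black handle stands at the -y end, the pawl at the +y end
- lift (a joint): rise of the ratchet rail (with strip, inserts, handle) in m: 0 = down, inserts' heads just 5 mm above the deck; catches at 0.016, 0.032, 0.048 (top), stop at 0.052. Lifts with 7 to 15 N, clicking past the pawl, and rests on the last catch passed. With the pawl held lifted it sinks by its own weight in about 1 s. At 0.048 the heads' tops are 133 mm above the counter
- handle (a point): centre of the rail's black handle block, 16 (x) x 30 (y) x 32 mm tall; moves with the rail; at lift = 0 it is 102 mm above the counter, the block's underside 6 mm above the deck. Axes as the rack's; pinch it across x, then raise it
- pawl (a joint): angle of the sprung pawl in rad: 0 = engaged, grows as its tab is lifted, stop at 0.5. Its tip is clear of the teeth from about 0.15. It springs back when let go; lifting the tab takes about 5 to 12 N
- tab (a point): grip point of the pawl's steel tab, a bar 14 mm wide (x) and 12 mm thick that sticks out level to the rack's +y. It swings about the rack's x; the hinge is 49 mm inward (-y) of this point, at its height (115 mm above the counter). The bar ends 17 mm further out. Pinch it across x and lift it 15 to 20 mm to free the rail
- tray: loose open wooden tray, 180 (x) x 200 (y) x 30 mm tall, walls and floor 6 mm thick, about 0.7 kg, origin under its centre
- insert1: cutter insert. Up its own z from the origin at its lowest point: steel ball foot 16 mm across, 6 mm neck, grey shoulder plate 24 (x) x 30 (y) mm at z 22 to 30, black grip head 10 mm thick (x), 26 mm wide (y) at z 30 to 62. 40 g. Starts upright in a clip, axes as the rack's (None: absent). Stood on its ball it topples easily. All five are alike
- insert2: cutter insert exactly as insert1. Each one's ball foot is held by two sprung jaws; pulled straight up with 5 to 10 N it pops free within 10 mm (the rail first rises with it to its stop, and drops back on its catch)
- insert3: cutter insert, exactly as insert1 and insert2
- insert4: cutter insert, exactly as insert1 and insert2
- insert5: cutter insert, exactly as insert1 and insert2
- jug: bystander: brass-coloured aluminium jug, 165 mm tall, up to 104 mm across, origin under its centre
- canister: bystander: lidded steel canister, 94 mm across, 149 mm tall, origin under its centre
- saucer1: bystander: white ceramic saucer, 120 mm across, 18 mm tall, origin under its centre
- saucer2: bystander: blue ceramic saucer, 120 mm across, 18 mm tall, origin under its centre
- spoon_rest: bystander: flat wooden spoon rest, 60 x 120 x 20 mm, origin under its centre
- cup: bystander: white mug, 80 mm across, 85 mm tall, origin under its centre
- tea_glass: bystander: green tea glass, 60 mm across, 80 mm tall, origin under its centre

How it is judged (in metres and radians):
On the way, in this order (a step that is already met when the one before it is completed fails the run):
1. the rack stands by itself on its top catch, let go (value of joint lift above 0.044 m and contact force between the fingers and anything else below 0.3 N), for 0.3 s.
2. all the inserts are in the tray while the rack is still on its top catch (value of joint lift above 0.044 m and x of insert1 in the frame of tray between -0.086 and 0.086 m and y of insert1 in the frame of tray between -0.096 and 0.096 m and z of each of insert1, insert2, insert3, insert4, insert5 in the frame of tray below 0.05 m and x of insert2 in the frame of tray between -0.086 and 0.086 m and y of insert2 in the frame of tray between -0.096 and 0.096 m and x of insert3 in the frame of tray between -0.086 and 0.086 m and y of insert3 in the frame of tray between -0.096 and 0.096 m and x of insert4 in the frame of tray between -0.086 and 0.086 m and y of insert4 in the frame of tray between -0.096 and 0.096 m and x of insert5 in the frame of tray between -0.086 and 0.086 m and y of insert5 in the frame of tray between -0.096 and 0.096 m), for 0.3 s.
3. the pawl is lifted clear of the teeth (value of joint pawl above 0.07 rad), for 0.05 s.
At the end, for the whole second after the job is handed in: the rack is fully down (lift under 4 mm), the pawl has sprung back (under 0.05 rad), the tray stands flat on the counter and every insert present rests in it (its ball foot within the tray's walls and less than 50 mm above the tray's underside) (value of joint lift below 0.004 m and value of joint pawl below 0.05 rad and angle between tray's own z axis and vertical below 0.1 rad and x of insert1 in the frame of tray between -0.086 and 0.086 m and y of insert1 in the frame of tray between -0.096 and 0.096 m and z of each of insert1, insert2, insert3, insert4, insert5 in the frame of tray below 0.05 m and linear speed of each of insert1, insert2, insert3, insert4, insert5 below 0.03 m/s and x of insert2 in the frame of tray between -0.086 and 0.086 m and y of insert2 in the frame of tray between -0.096 and 0.096 m and x of insert3 in the frame of tray between -0.086 and 0.086 m and y of insert3 in the frame of tray between -0.096 and 0.096 m and x of insert4 in the frame of tray between -0.086 and 0.086 m and y of insert4 in the frame of tray between -0.096 and 0.096 m and x of insert5 in the frame of tray between -0.086 and 0.086 m and y of insert5 in the frame of tray between -0.096 and 0.096 m); the robot touches nothing.
It fails at once if a bystander is shoved more than 50 mm or knocked over (distance of any of jug, canister, saucer1, saucer2, spoon_rest, cup, tea_glass from where it was at the start of the episode above 0.05 m or angle between any of jug, canister, saucer1, saucer2, spoon_rest, cup, tea_glass's own z axis and vertical above 0.6 rad).
Of insert1, insert2, insert3, insert4, insert5 only 3 to 5 are there at a start; the rules pass over those that are not, and their reading is None.
At some moment in a run one of tray may be knocked a few centimetres aside while the robot is not near it.
Once in a run the grip may slacken for a moment while it holds something.
It also fails if it takes over 210 s, if anything falls off the work surface, if the arm or the gripper's body presses on something with over 40 N, if the wrist force passes 120 N, or if a joint passes its speed limit or range.

ROBOT

A 6-joint arm with a two-finger parallel gripper is mounted at the origin on the work surface. World frame = base frame: x ahead of the robot, y to its left, z up, the work surface at z = 0. Lengths are in mm, angles in rad, forces in N, time in s.
With the tool pointing down it reaches from about 350 to 975 mm from the base axis. Payload 7.1 kg.
Tool frame: the origin (TCP) lies between the finger pads; the fingertips stand 22 mm ahead of it and the grasp point (between the pads) lies 3 mm ahead of it (ctrl.tip_extent is the distance from the TCP to the fingertips, in mm); x points along the fingers, y is the direction in which the jaws open and shut, and the axes are right-handed (so a half turn about x gives the same grasp; the last joint's range is limited). The gripper opens to 88 mm and grips with 3 to 60 N. Pads are 20 mm wide; open, the fingers measure 115 mm over their backs; the gripper's body (75 mm by 178 mm) begins 61 mm behind the grasp point.
Start: joints at [-0.019, 0.423, 1.63, -0, 1.089, -0.019], TCP at [624.984, 0.026, 244.675] pointing down, gripper open.
Joint ranges: [-3, 3], [-0.9, 2.11], [0.09, 2.58], [-1.31, 4.45], [0.11, 2.69], [-2.54, 2.54]. Speed limits (rad/s): [2.39, 2.39, 3.01, 3.14, 3.14, 3.14].

INTERFACE

Orientations are given as a unit quaternion [x, y, z, w].
In Python, from bench import ctrl gives the robot as it stands. The module is installed in compiled form; this text tells all that it offers.
- The arm moves only by the tool arm_command, never from a script. Its argument "moves" is a list of rows, each a list of 5 numbers: the opening, from 0 (shut) to 1 (fully open), then the shift along the tool's x, y, z in mm, then the turn about the tool's x in rad. In form: [[grip, x, y, z, turn], ...]. A call has 1 to 12 rows; each row shifts and turns the commanded pose from where the row before left it, along the tool's axes as they then stand; what a row does not reach is not made up. A row lasts 1/8 s, in which the tool goes at most 62.5 mm and 10.7 degrees, less where a joint would pass 70% of its speed; a pose out of reach is approached as far as the arm can. A call with a gripper value outside its range is refused whole. The fingers move at their own pace and stop on an object; "newtons" is the grip in N (left out, the last holds). Time passes only in rows, so rows that do not move let the fingers close. It gives the time, the measured TCP pose, the force and the opening at its end, in the units of the state.
- ctrl.get_state(): the state, without advancing time (a new reading comes with each control period).
- ctrl.read_camera(name): name is "scene" or "side" or "wrist"; returns the picture (420x560x3 uint8, red, green, blue); there is no depth.
- ctrl.camera_model(name): a dict with "intrinsics" (3x3 intrinsics, pixels), "dist" ([k1, k2, p1, p2, k3] as OpenCV has them; the pictures are not rectified), "extrinsics" (4x4, takes a point from camera to world coordinates). Camera axes: x right, y down, z forward; pixel columns grow to the right and rows downward; lengths in mm; the calibration is good to about 2 mm. A picture is of the moment at which its call begins: read the wrist's pose just before it. camera_model takes no time and is no camera call; for the wrist camera it gives the pose at the moment of the call.
- ctrl.job_done(): hands the job in, once; it reports no verdict.
The state is a dict: "clock": time; "joint_positions": joint angles; "dq": joint speeds; "tau": joint torques, N m; "tool_pos": TCP position; "ee_rot": TCP orientation; "wrist_force": force on the tool from outside, world axes, zero at the start; "torque": the same for the moment, N m; "finger_gap": opening from 0.0 (shut) to 1.0 (fully open).
Only numpy, scipy, OpenCV 4.12 (cv2) and the standard library are available. Lean on these libraries where they do the work, as an engineer would, in place of code of your own. Each camera call takes 0.05 s, during which the arm holds its last target.

## Working session

There is one attempt and no reset: what is moved stays moved. The work goes in short steps, Python scripts to look and compute and a tool call to move; the robot and the scene stay as the last step left them, time stands still between calls to the robot, and variables do not carry over. Pictures are saved under pics/ and viewed, and the job is handed in when it is done.

Besides the shell and the picture viewer there is one more tool, called after "Emit:" in YAML: its name, and indented under it one key for each argument. arm_command: Moves the arm, as the interface text tells. Its arguments: {"type":"object","properties":{"moves":{"type":"array"},"newtons":{"type":"number"}},"required":["moves"]}

```bash
mkdir -p pics; ls; cat > h.py <<'E'
import numpy as np, cv2
from bench import ctrl
def snap(name,fn=None):
    im=ctrl.read_camera(name); cv2.imwrite('pics/'+fn,im[:,:,::-1]) if fn else None
    return im
def ray(name,uv,M=None):
    M=M or ctrl.camera_model(name)
    K=np.array(M['intrinsics'],float);d=np.array(M['dist'],float);E=np.array(M['extrinsics'],float)
    p=cv2.undistortPoints(np.array(uv,float).reshape(-1,1,2),K,d).reshape(-1,2)
    D=np.c_[p,np.ones(len(p))]@E[:3,:3].T
    return E[:3,3],D/np.linalg.norm(D,axis=1,keepdims=True)
def plane(name,uv,z,M=None):
    o,D=ray(name,uv,M); return o+D*((z-o[2])/D[:,2])[:,None]
def proj(name,P,M=None):
    M=M or ctrl.camera_model(name)
    K=np.array(M['intrinsics'],float);d=np.array(M['dist'],float);E=np.linalg.inv(np.array(M['extrinsics'],float))
    P=np.array(P,float).reshape(-1,3)
    return cv2.projectPoints(P,cv2.Rodrigues(E[:3,:3])[0],E[:3,3],K,d)[0].reshape(-1,2)
def tri(n1,u1,n2,u2,M1=None,M2=None):
    o1,d1=ray(n1,u1,M1);o2,d2=ray(n2,u2,M2);d1=d1[0];d2=d2[0]
    A=np.c_[d1,-d2];t=np.linalg.lstsq(A,o2-o1,rcond=None)[0]
    a=o1+d1*t[0];b=o2+d2*t[1];return (a+b)/2,np.linalg.norm(a-b)
def st():
    s=ctrl.get_state()
    for k in ['clock','tool_pos','ee_rot','wrist_force','finger_gap','joint_positions']: print(k,np.round(s[k],3))
E
python3 - <<'E'
from h import *
np.set_printoptions(suppress=True)
st()
for n in ['scene','side','wrist']:
    snap(n,n+'0.png'); M=ctrl.camera_model(n); print(n,np.round(M['extrinsics'],2))
print(ctrl.tip_extent)
E
```

```text
pics
clock 0.0
tool_pos [624.486   0.057 243.915]
ee_rot [ 0.5  0.5 -0.5  0.5]
wrist_force [1.016 0.52  0.567]
finger_gap 0.997
joint_positions [-0.019  0.424  1.631  0.     1.089 -0.019]
scene [[  -0.75    0.57   -0.33 1008.87]
 [   0.66    0.65   -0.38  429.83]
 [   0.     -0.5    -0.86 1198.59]
 [   0.      0.      0.      1.  ]]
side [[   0.75   -0.42    0.52  -15.15]
 [  -0.67   -0.49    0.56 -723.39]
 [   0.02   -0.77   -0.64  852.18]
 [   0.      0.      0.      1.  ]]
wrist [[  1.    -0.    -0.   624.59]
 [ -0.    -0.95  -0.3   84.05]
 [  0.     0.3   -0.95 384.1 ]
 [  0.     0.     0.     1.  ]]
22.0
```

View pics/scene0.png

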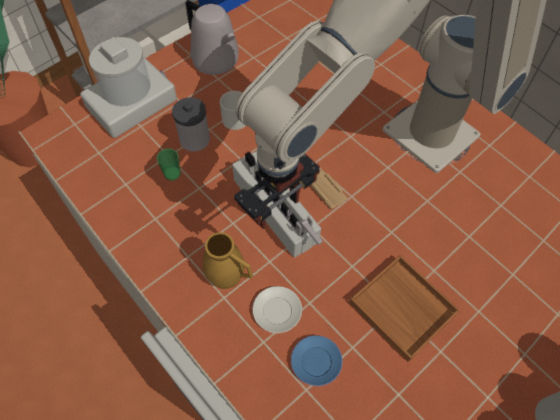

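View pics/side0.png

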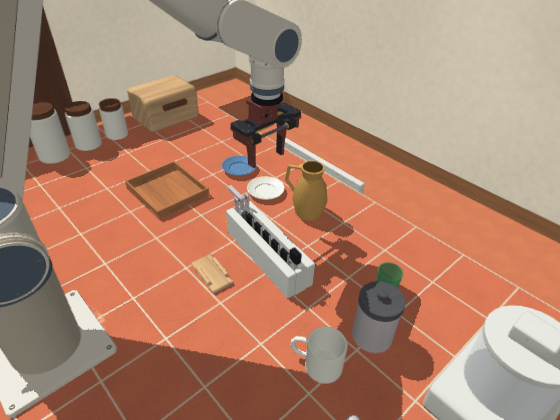

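View pics/wrist0.png

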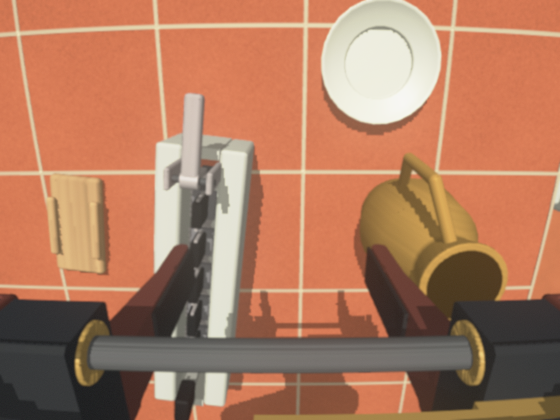

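```bash
python3 - <<'E'
from h import *
a=cv2.imread('pics/side0.png')[170:310,180:340]; cv2.imwrite('pics/z1.png',cv2.resize(a,(800,600)[:1]+(700-100,),interpolation=cv2.INTER_CUBIC))
a=cv2.imread('pics/scene0.png')[140:260,220:340]; cv2.imwrite('pics/z2.png',cv2.resize(a,None,fx=5,fy=5,interpolation=cv2.INTER_CUBIC))
a=cv2.imread('pics/wrist0.png')[80:420,130:280]; cv2.imwrite('pics/z3.png',cv2.resize(a,None,fx=1.76,fy=1.76,interpolation=cv2.INTER_CUBIC))
E
```

```text
(no output)
```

View pics/z1.png

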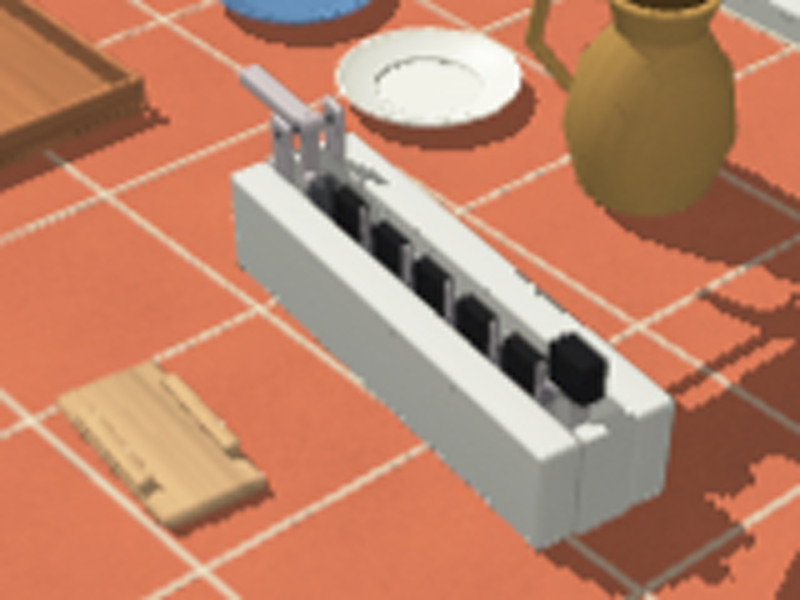

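View pics/z2.png

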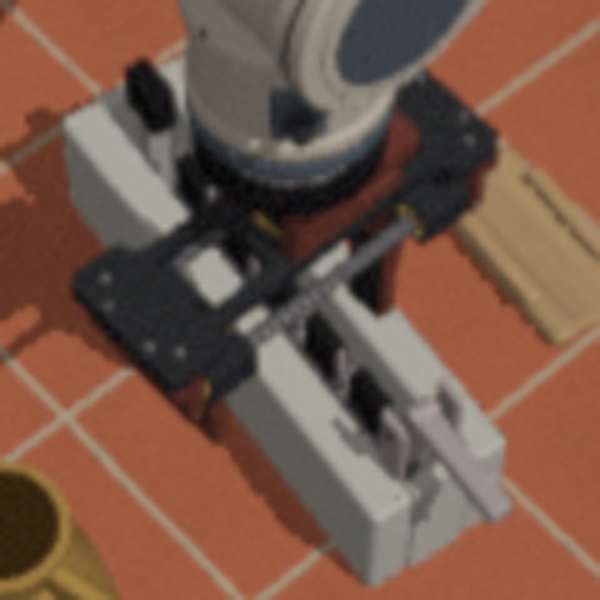

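View pics/z3.png

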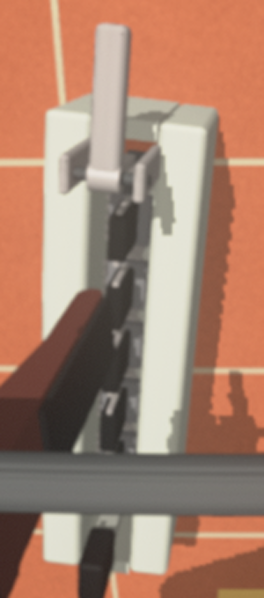

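```bash
python3 - <<'E'
from h import *
np.set_printoptions(suppress=True,precision=1)
P=plane('side',[(227,211.5),(289,276.2),(314.4,264.5)],80);print('side',P)
W=plane('wrist',[(156,143.6),(253.3,143.6),(155.6,398),(225,405)],80);print('wrist',W)
for Q in (P[0]-P[1],W[0]-W[2],W[1]-W[3]): print(np.linalg.norm(Q),np.degrees(np.arctan2(-Q[0],Q[1])))
# tab, handle
print('tab side end',plane('side',[(180+243/5,170+72/4.286)],121))
print('tab wrist', plane('wrist',[(193,95),(192,182)],121))
# side handle top center
print('handle',plane('side',[(180+570/5,170+345/4.286)],118))
for n,u,v in [('tray',0,0)]:
  pass
im=cv2.imread('pics/scene0.png')
print('tray top corners scene',plane('scene',[(400,258),(455,307),(410,355),(351,305)],30))
print('tray side',plane('side',[(174,165),(209,187),(167,215),(126,192)],30))
print('jug', plane('side',[(313,168)],165), 'can',plane('side',[(381,302)],149),'saucer',plane('side',[(266,189),(239,168)],18),'cup',plane('side',[(326,345)],85),'spoon',plane('side',[(212,272)],20), 'glass',plane('side',[(390,273)],80))
print('clips', plane('side',[(180+x/5,170+y/4.286) for x,y in [(350,190),(392,230),(433,262),(477,302),(522,345)]],85))
E
```

```text
side [[ 514.7   35.5   80. ]
 [ 482.3 -246.3   80. ]
 [ 554.3 -259.2   80. ]]
wrist [[ 517.7   43.    80. ]
 [ 602.2   42.5   80. ]
 [ 483.5 -243.5   80. ]
 [ 562.5 -251.8   80. ]]
283.6788380578444 -6.55817044376176
288.46680570875867 -6.80634587301798
296.97466422955614 -7.666476045350098
tab side end [[554.7  77.8 121. ]]
tab wrist [[562.4  83.3 121. ]
 [557.3  18.8 121. ]]
handle [[ 522.1 -219.   118. ]]
tray top corners scene [[405.  223.3  30. ]
 [401.4 403.4  30. ]
 [572.3 407.4  30. ]
 [587.7 228.5  30. ]]
tray side [[561.1 390.   30. ]
 [578.4 216.   30. ]
 [408.8 183.4  30. ]
 [371.9 356.7  30. ]]
jug [[752.7 -52.3 165. ]] can [[ 531.5 -459.6  149. ]] saucer [[718.1 105.2  18. ]
 [725.7 252.2  18. ]] cup [[ 410.3 -429.8   85. ]] spoon [[382.8 -71.4  20. ]] glass [[ 670.7 -394.7   80. ]]
clips [[ 551.3  -19.1   85. ]
 [ 543.9  -63.    85. ]
 [ 541.2  -99.    85. ]
 [ 535.2 -139.8   85. ]
 [ 528.2 -180.9   85. ]]
```

```bash
python3 - <<'E'
from h import *
from scipy.spatial.transform import Rotation as R
s=ctrl.get_state();print(R.from_quat(s['ee_rot']).as_matrix().round(3))
E
cat >> h.py <<'E'
from scipy.spatial.transform import Rotation as R
def go(target,yaw=None):
    """print delta in tool frame; yaw = rack yaw (jaw direction world)"""
    s=ctrl.get_state();m=R.from_quat(s['ee_rot']).as_matrix()
    d=m.T@(np.array(target)-s['tool_pos']);print('tool delta',d.round(1))
    if yaw is not None:
        cur=np.arctan2(m[1,1],m[0,1]); dy=(yaw-cur+np.pi/2)%np.pi-np.pi/2
        print('world yaw jaw now',np.degrees(cur).round(2),'turn about tool x',(-dy).round(4))
E
```

```text
[[-0.001  1.    -0.   ]
 [ 0.    -0.    -1.   ]
 [-1.    -0.001 -0.   ]]
```

Emit:
arm_command:
  moves:
    - [0.6,0,0,0,0.126]
    - [0.6,0,-12,38,0]
    - [0.6,0,-12,38,0]
    - [0.6,0,-12,38,0]
    - [0.6,0,-12,38,0]
    - [0.6,0,-13,39,0]
    - [0.6,0,-13,39,0]
    - [0.6,0,0,0,0]
    - [0.6,0,0,0,0]

```text
clock: 1.27
tool_pos: [522.8, -218.6, 244.6]
ee_rot: [0.531, 0.467, -0.531, 0.467]
wrist_force: [0.3, -0.2, -0.7]
finger_gap: 0.599
```

```bash
python3 - <<'E'
from h import *
st(); np.set_printoptions(suppress=True,precision=1)
for n in ['scene','side','wrist']: snap(n,n+'1.png')
print(proj('wrist',[[522,-219,118]]))
E
```

```text
clock 1.275
tool_pos [ 522.753 -218.583  244.569]
ee_rot [ 0.531  0.467 -0.531  0.467]
wrist_force [ 0.314 -0.224 -0.677]
finger_gap 0.599
joint_positions [-0.417  0.338  1.761  0.     1.043 -0.291]
[[278.2 205.4]]
```

View pics/wrist1.png

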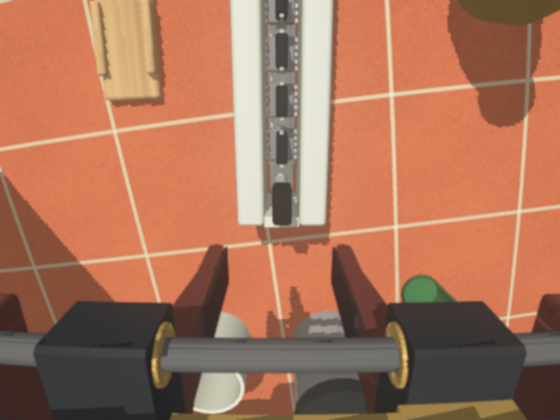

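View pics/scene1.png

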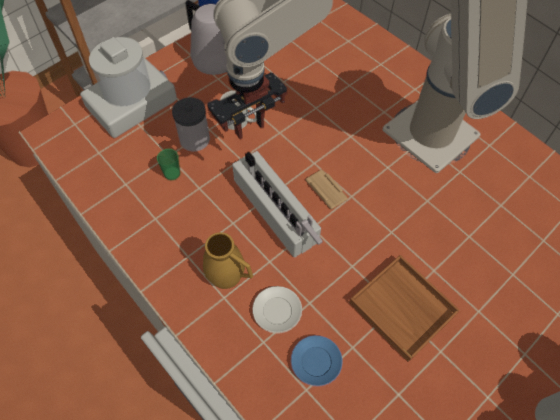

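```bash
python3 - <<'E'
from h import *
np.set_printoptions(suppress=True,precision=1)
im=cv2.imread('pics/wrist1.png'); M=ctrl.camera_model('wrist')
g=im[:230,262:302].max(axis=2)
_,lab,stt,c=cv2.connectedComponentsWithStats((g<62).astype(np.uint8))
for s,cc in zip(stt[1:],c[1:]):
    if s[4]>40: print(s+[262,0,0,0,0],cc+[262,0])
print(plane('wrist',[(282,184),(282,205),(240,223),(326,223)],118,M)[:2], plane('wrist',[(240,223),(326,223),(233,0),(331,0)],80,M))
a=im[0:240,220:340]; cv2.imwrite('pics/z4.png',cv2.resize(a,None,fx=2.5,fy=2.5,interpolation=cv2.INTER_CUBIC))
E
```

```text
[[ 527.1 -202.   118. ]
 [ 525.  -219.1  118. ]] [[ 483.3 -243.5   80. ]
 [ 562.  -253.5   80. ]
 [ 506.5  -59.2   80. ]
 [ 582.6  -68.7   80. ]]
```

View pics/z4.png

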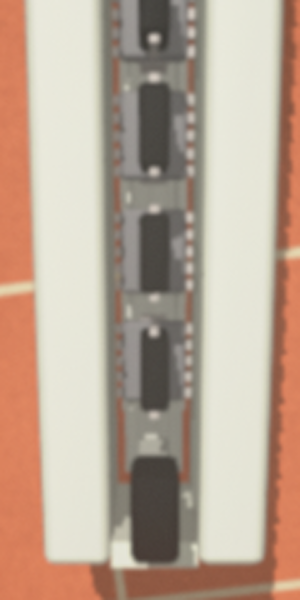

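Emit:
arm_command:
  moves:
    - [0.6,34,3,0.5,0]
    - [0.6,34,0,0,0]
    - [0.6,34,0,0,0]
    - [0.6,34,0,0,0]
    - [0.6,0,0,0,0]
    - [0,0,0,0,0]
    - [0,0,0,0,0]
    - [0,0,0,0,0]
    - [0,0,0,0,0]
  newtons: 40

```text
clock: 2.55
tool_pos: [524.9, -219.7, 109.3]
ee_rot: [-0.53, -0.468, 0.531, -0.467]
wrist_force: [-13.2, -0.9, 10.0]
finger_gap: 0.184
```

```bash
python3 - <<'E'
from h import *
st(); snap('wrist','w2.png')
E
```

```text
clock 2.55
tool_pos [ 524.862 -219.715  109.287]
ee_rot [-0.53  -0.468  0.531 -0.467]
wrist_force [-13.157  -0.908  10.018]
finger_gap 0.184
joint_positions [-4.170e-01  5.320e-01  1.835e+00 -1.000e-03  7.760e-01 -2.910e-01]
```

View pics/w2.png

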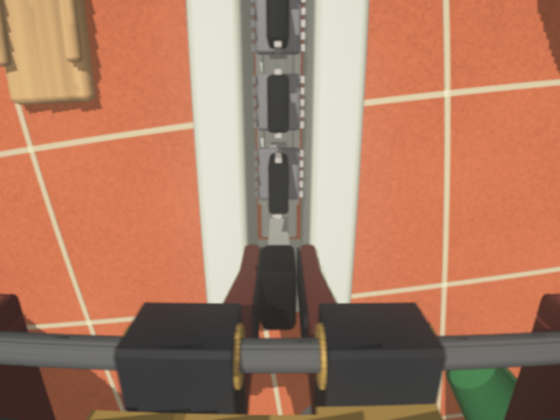

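Emit:
arm_command:
  moves:
    - [0,-2,-1,0,0]
    - [0,-6,0,0,0]
    - [0,-6,0,0,0]
    - [0,-6,0,0,0]
    - [0,-6,0,0,0]
    - [0,-6,0,0,0]
    - [0,-6,0,0,0]
    - [0,-6,0,0,0]
    - [0,-4,0,0,0]
    - [0,-2,0,0,0]
    - [0,0,0,0,0]

```text
clock: 3.98
tool_pos: [524.5, -219.6, 159.1]
ee_rot: [0.53, 0.467, -0.53, 0.468]
wrist_force: [1.0, -1.8, -6.9]
finger_gap: 0.18
```

```bash
python3 - <<'E'
from h import *
st(); snap('side','s3.png')
a=cv2.imread('pics/s3.png')[150:310,180:340]; cv2.imwrite('pics/z5.png',cv2.resize(a,None,fx=3.7,fy=3.7,interpolation=cv2.INTER_CUBIC))
E
```

```text
clock 3.975
tool_pos [ 524.511 -219.625  159.115]
ee_rot [ 0.53   0.467 -0.53   0.468]
wrist_force [ 1.039 -1.82  -6.853]
finger_gap 0.18
joint_positions [-0.417  0.455  1.816 -0.     0.871 -0.291]
```

View pics/z5.png

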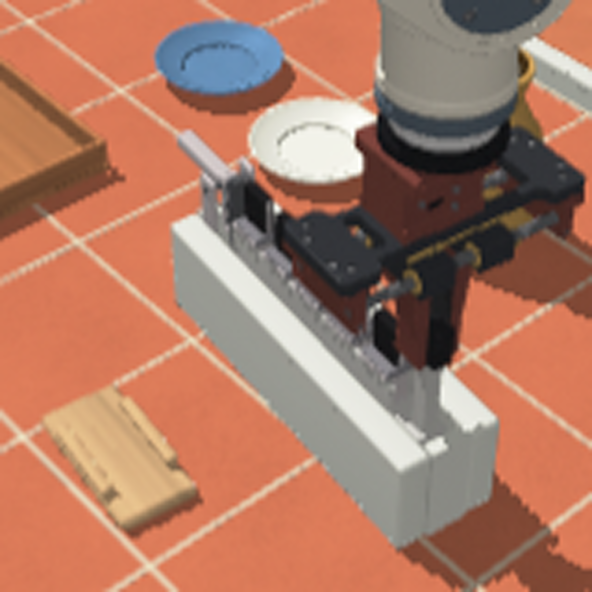

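Emit:
arm_command:
  moves:
    - [0,1,0,0,0]
    - [0,1,0,0,0]
    - [0,0,0,0,0]
    - [0.6,0,0,0,0]
    - [0.6,0,0,0,0]
    - [0.6,0,0,0,0]
    - [0.6,0,0,0,0]
    - [0.6,0,0,0,0]
    - [0.6,-30,0,0,0]
    - [0.6,-40,0,0,0]
    - [0.6,-10,0,0,0]
    - [0.6,0,0,0,0]

```text
clock: 5.52
tool_pos: [524.7, -219.6, 236.8]
ee_rot: [0.531, 0.467, -0.53, 0.468]
wrist_force: [0.8, 0.1, 0.2]
finger_gap: 0.603
```

```bash
python3 - <<'E'
from h import *
st(); snap('side','s4.png');snap('wrist','w4.png');snap('scene','c4.png')
E
```

```text
clock 5.525
tool_pos [ 524.664 -219.636  236.816]
ee_rot [ 0.531  0.467 -0.53   0.468]
wrist_force [0.773 0.052 0.242]
finger_gap 0.603
joint_positions [-0.417  0.35   1.763  0.     1.027 -0.291]
```

View pics/w4.png

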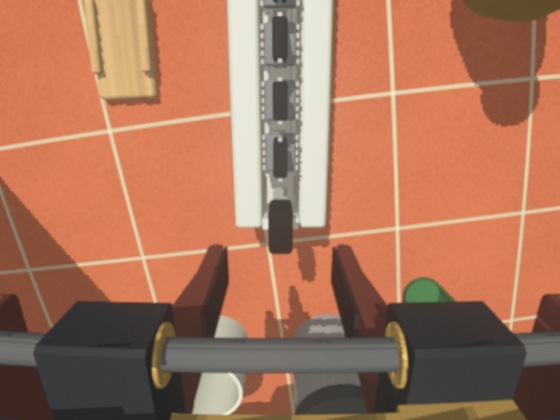

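View pics/s4.png

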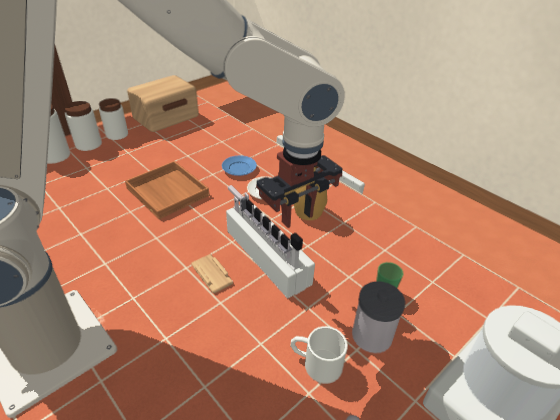

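```bash
cat >> h.py <<'E'
C=np.array([540.5,-102.6]);YAW=np.radians(-7.1)
ex=np.array([np.cos(YAW),np.sin(YAW)]);ey=np.array([-np.sin(YAW),np.cos(YAW)])
def rk(x,y,z): return np.r_[C+x*ex+y*ey,z]
E
python3 - <<'E'
from h import *
np.set_printoptions(suppress=True,precision=1)
for cam,f in [('wrist','w4.png'),('scene','c4.png'),('side','s4.png')]:
    im=cv2.imread('pics/'+f)
    big=cv2.resize(im,None,fx=4,fy=4,interpolation=cv2.INTER_CUBIC)
    def box(x,y,z,a,b,col):
        p=proj(cam,[rk(x+i*a,y+j*b,z) for i,j in [(-1,-1),(1,-1),(1,1),(-1,1)]])*4+1.5
        cv2.polylines(big,[p.astype(int)],True,col,1)
    for y in (-80,-40,0,40,80): box(0,y,133,5,13,(0,255,255))
    box(0,-118,166,8,15,(0,255,0)); box(0,0,80,41,147,(255,0,0)); box(0,0,80,16,147,(255,0,0))
    c=proj(cam,[rk(0,-20 if cam!='wrist' else -80,120)])[0]*4
    x0=int(max(0,c[0]-300));y0=int(max(0,c[1]-300)); cv2.imwrite('pics/o_'+cam+'.png',big[y0:y0+600,x0:x0+600])
E
```

```text
(no output)
```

View pics/o_wrist.png

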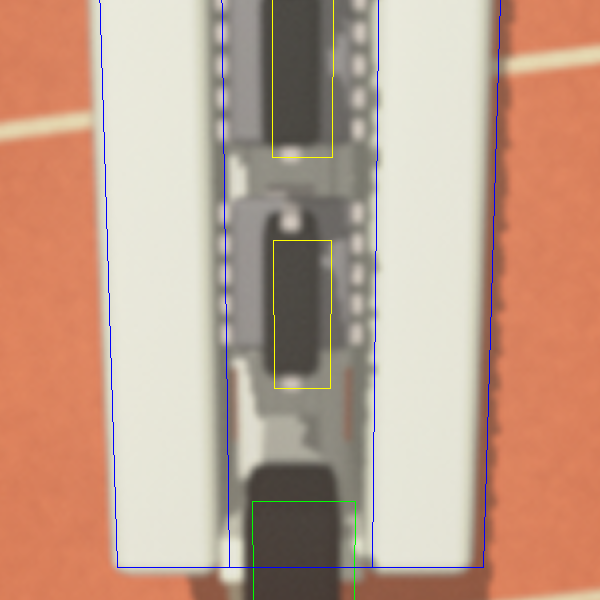

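View pics/o_side.png

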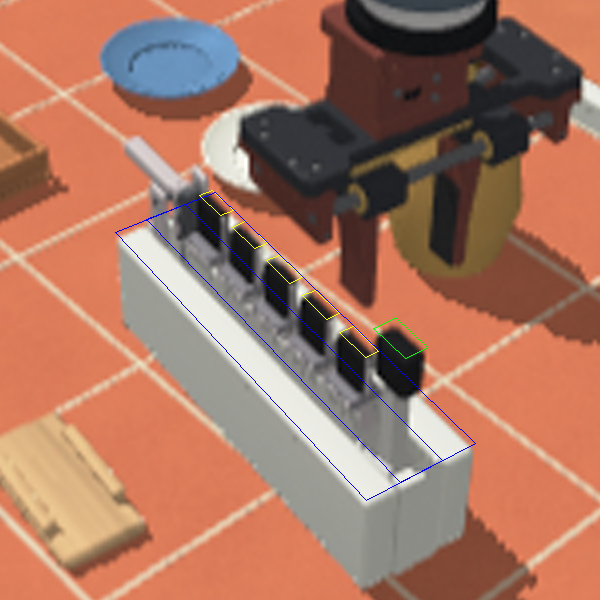

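View pics/o_scene.png

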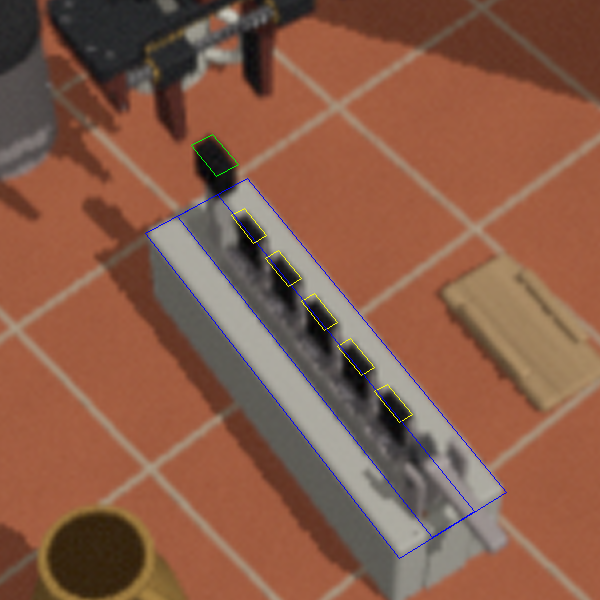

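```bash
sed -i 's/C=np.array(\[540.5,-102.6\])/C=np.array([539.0,-101.5])/' h.py
cat >> h.py <<'E'
def tray(cam,im,lo=(0,0),save=None,M=None):
    """hull quad of wooden-tray mask in HSV, larger blob"""
    hsv=cv2.cvtColor(np.ascontiguousarray(im[:,:,::-1]),cv2.COLOR_BGR2HSV)
    return hsv
E
python3 - <<'E'
from h import *
np.set_printoptions(suppress=True,precision=1)
for y in (-80,-40,0,40,80): print(rk(0,y,126))
go(rk(0,-80,126),YAW)
for f in ('c4','s4'):
    im=cv2.imread('pics/%s.png'%f)
    c=(350,250,460,360) if f=='c4' else (120,155,215,220)
    cv2.imwrite('pics/t_%s.png'%f,cv2.resize(im[c[1]:c[3],c[0]:c[2]],None,fx=5,fy=5,interpolation=cv2.INTER_CUBIC))
E
```

```text
[ 529.1 -180.9  126. ]
[ 534.1 -141.2  126. ]
[ 539.  -101.5  126. ]
[543.9 -61.8 126. ]
[548.9 -22.1 126. ]
tool delta [109.2   0.7 -38.7]
world yaw jaw now -7.22 turn about tool x -0.0021
```

View pics/t_c4.png

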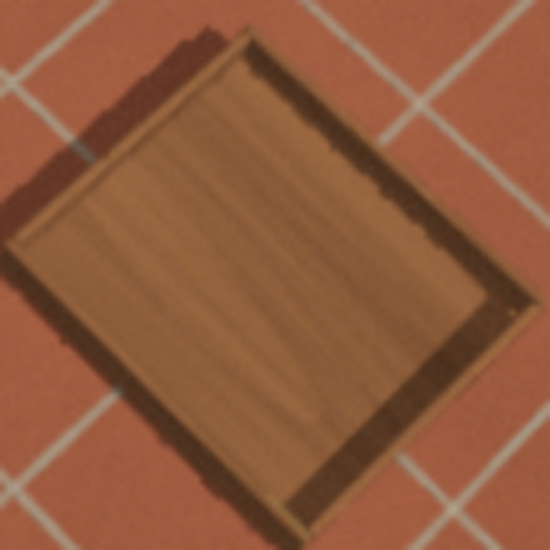

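View pics/t_s4.png

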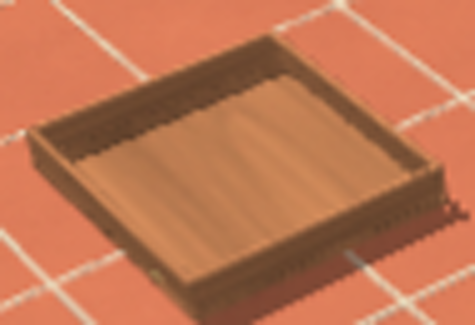

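```bash
python3 - <<'E'
from h import *
np.set_printoptions(suppress=True,precision=1)
for n,p in (('scene',[(400,256),(459,310),(411,359),(351,298.6)]),('side',[(174,162.2),(209,188),(159,212),(126.4,181.6)])):
    P=plane(n,p,30);print(P,P.mean(0),np.linalg.norm(P-np.roll(P,1,0),axis=1))
E
```

```text
[[400.8 219.5  30. ]
 [400.  415.1  30. ]
 [577.6 415.3  30. ]
 [576.1 217.   30. ]] [488.6 316.7  30. ] [175.3 195.6 177.5 198.4]
[[570.  404.3  30. ]
 [575.4 211.8  30. ]
 [398.5 209.8  30. ]
 [398.3 404.7  30. ]] [485.5 307.6  30. ] [171.8 192.6 177.  194.9]
```

Emit:
arm_command:
  moves:
    - [0.35,0,0.5,-39,0]
    - [0.35,28,0,0,0]
    - [0.35,28,0,0,0]
    - [0.35,28,0,0,0]
    - [0.35,25,0,0,0]
    - [0.35,0,0,0,0]
    - [0,0,0,0,0]
    - [0,0,0,0,0]
    - [0,0,0,0,0]

```text
clock: 6.8
tool_pos: [530.0, -181.0, 128.5]
ee_rot: [0.531, 0.467, -0.53, 0.468]
wrist_force: [-1.9, 0.6, 3.3]
finger_gap: 0.113
```

Emit:
arm_command:
  moves:
    - [0,-4,0,0,0]
    - [0,-4,0,0,0]
    - [0,-5,0,0,0]
    - [0,-5,0,0,0]
    - [0,-10,0,0,0]
    - [0,-20,0,0,0]
    - [0,-35,0,0,0]
    - [0,-35,0,0,0]
    - [0,-10,0,0,0]
    - [0,0,0,0,0]

```text
clock: 8.05
tool_pos: [530.1, -181.0, 256.1]
ee_rot: [0.531, 0.467, -0.53, 0.468]
wrist_force: [-0.4, 0.3, -0.4]
finger_gap: 0.111
```

```bash
python3 - <<'E'
from h import *
np.set_printoptions(suppress=True,precision=1)
st(); snap('side','s5.png'); snap('scene','c5.png')
a=cv2.imread('pics/s5.png')[150:310,180:380]; cv2.imwrite('pics/z6.png',cv2.resize(a,None,fx=3.7,fy=3.7,interpolation=cv2.INTER_CUBIC))
go([450,270,220])
E
```

```text
clock 8.05
tool_pos [ 530.1 -181.   256.1]
ee_rot [ 0.5  0.5 -0.5  0.5]
wrist_force [-0.4  0.3 -0.4]
finger_gap 0.111
joint_positions [-0.3  0.3  1.8  0.   1.1 -0.2]
tool delta [  34.9 -135.2 -437.2]
```

View pics/z6.png

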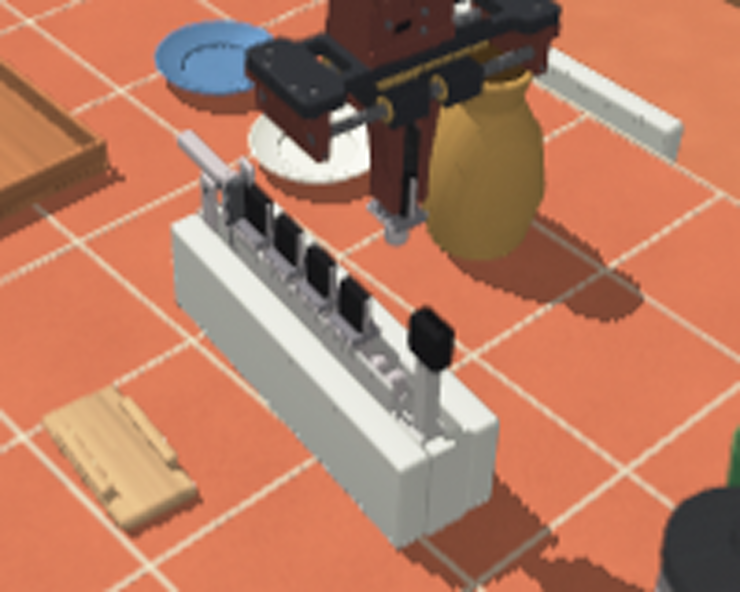

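Emit:
arm_command:
  moves:
    - [0,0,-12,-42,0]
    - [0,0,-12,-44,0]
    - [0,0,-12,-44,0]
    - [0,0,-12,-44,0]
    - [0,0,-12,-44,0]
    - [0,0,-12,-44,0]
    - [0,0,-12,-44,0]
    - [0,0,-12,-44,0]
    - [0,0,-12,-44,0]
    - [0,0,-12,-44,0]
    - [0,0,-13,-44,0]
    - [0,0,-13,-44,0]

```text
clock: 9.65
tool_pos: [450.2, 360.2, 253.9]
ee_rot: [-0.529, -0.468, 0.531, -0.468]
wrist_force: [0.3, -0.3, -0.2]
finger_gap: 0.111
```

```bash
python3 - <<'E'
from h import *
np.set_printoptions(suppress=True,precision=1)
st(); snap('wrist','w5.png'); snap('scene','c5.png')
go([450,360,66])
print(proj('wrist',[[398,213,30],[577,213,30],[398,411,30],[577,411,30]]))
E
```

```text
clock 9.65
tool_pos [450.2 360.2 253.9]
ee_rot [-0.5 -0.5  0.5 -0.5]
wrist_force [ 0.3 -0.3 -0.2]
finger_gap 0.111
joint_positions [ 0.7  0.3  1.7 -0.   1.1  0.8]
tool delta [188.    0.5   2.3]
[[251.7 302.8]
 [401.6 286.1]
 [223.4 136.2]
 [398.1 114.9]]
```

View pics/w5.png

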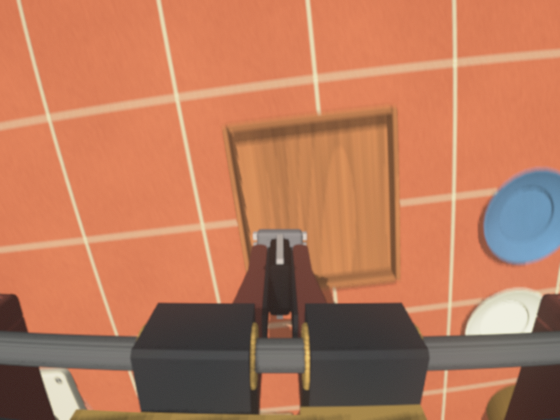

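```bash
python3 - <<'E'
from h import *
np.set_printoptions(suppress=True,precision=1)
print(plane('wrist',[(228,130),(395,110),(397,278)],30))
E
```

```text
[[403.7 416.6  30. ]
 [574.  416.2  30. ]
 [571.6 224.6  30. ]]
```

Emit:
arm_command:
  moves:
    - [0,45,0,2,0]
    - [0,45,0,0,0]
    - [0,45,0,0,0]
    - [0,35,0,0,0]
    - [0,14,0,0,0]
    - [0,2,0,0,0]
    - [0,0,0,0,0]
    - [0.4,0,0,0,0]
    - [0.4,0,0,0,0]
    - [0.4,0,0,0,0]
    - [0.4,-30,0,0,0]
    - [0.4,-60,0,0,0]

```text
clock: 11.25
tool_pos: [449.6, 356.2, 158.7]
ee_rot: [-0.529, -0.468, 0.532, -0.467]
wrist_force: [0.2, 0.1, 0.4]
finger_gap: 0.401
```

```bash
python3 - <<'E'
from h import *
np.set_printoptions(suppress=True,precision=1)
st(); snap('wrist','w6.png')
E
```

```text
clock 11.25
tool_pos [449.6 356.2 158.7]
ee_rot [-0.5 -0.5  0.5 -0.5]
wrist_force [0.2 0.1 0.4]
finger_gap 0.401
joint_positions [ 0.6  0.5  1.8 -0.   0.9  0.8]
```

View pics/w6.png

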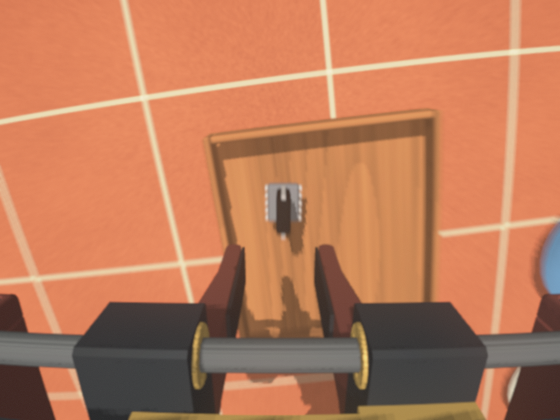

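```bash
python3 - <<'E'
from h import *
st();go([534.6,-141.2,225],YAW)
E
```

```text
clock 11.3
tool_pos [453.539 359.225 167.595]
ee_rot [ 0.533  0.467 -0.528  0.468]
wrist_force [2.499 1.146 5.58 ]
finger_gap 0.401
joint_positions [0.649 0.452 1.794 0.    0.887 0.775]
tool delta [-59.3 143.6 486. ]
world yaw jaw now -7.22 turn about tool x -0.002
```

Emit:
arm_command:
  moves:
    - [0.35,-35,0,0,0]
    - [0.35,-35,12,40,0]
    - [0.35,0,13,44,0]
    - [0.35,0,13,44,0]
    - [0.35,0,13,45,0]
    - [0.35,0,13,45,0]
    - [0.35,0,13,45,0]
    - [0.35,0,13,45,0]
    - [0.35,0,13,45,0]
    - [0.35,0,13,45,0]
    - [0.35,0,13,45,0]
    - [0.35,0,13,40,0]

```text
clock: 12.8
tool_pos: [531.3, -141.5, 229.9]
ee_rot: [0.531, 0.467, -0.53, 0.468]
wrist_force: [0.2, -0.0, -0.6]
finger_gap: 0.348
```

```bash
python3 - <<'E'
from h import *
snap('scene','c6.png');snap('wrist','w7.png');st();go([534.6,-141.2,126],YAW)
a=cv2.imread('pics/c6.png')[240:370,340:470];b=cv2.imread('pics/w7.png'); 
cv2.imwrite('pics/z7.png',np.hstack([cv2.resize(a,(400,400)),cv2.resize(b,(400,400))]))
E
```

```text
clock 12.9
tool_pos [ 531.974 -143.088  229.9  ]
ee_rot [ 0.531  0.466 -0.531  0.467]
wrist_force [ 0.401  0.238 -0.301]
finger_gap 0.351
joint_positions [-2.840e-01  3.330e-01  1.808e+00 -1.000e-03  9.990e-01 -1.540e-01]
tool delta [103.9   2.2  -2.3]
world yaw jaw now -7.41 turn about tool x -0.0054
```

View pics/z7.png

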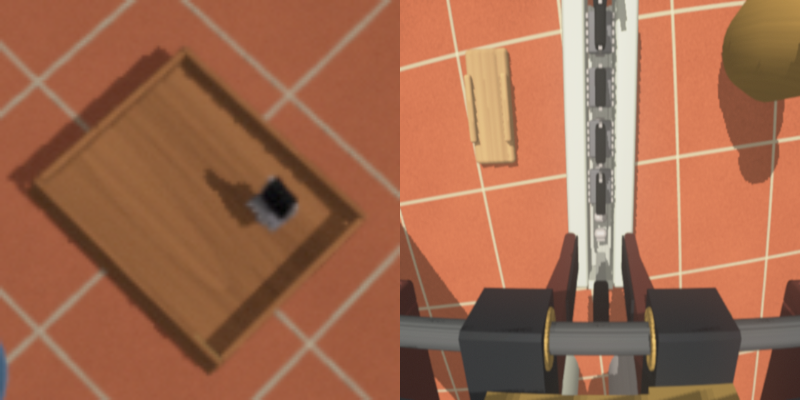

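Emit:
arm_command:
  moves:
    - [0.35,20,2,-2,0]
    - [0.35,30,0,0,0]
    - [0.35,30,0,0,0]
    - [0.35,24,0,0,0]
    - [0.35,0,0,0,0]
    - [0,0,0,0,0]
    - [0,0,0,0,0]
    - [0,0,0,0,0]
    - [0,-4,0,0,0]
    - [0,-4,0,0,0]
    - [0,-5,0,0,0]
    - [0,-5,0,0,0]

```text
clock: 14.4
tool_pos: [533.4, -138.1, 144.4]
ee_rot: [-0.53, -0.468, 0.531, -0.468]
wrist_force: [-0.5, 0.8, 1.9]
finger_gap: 0.114
```

Emit:
arm_command:
  moves:
    - [0,-10,0,0,0]
    - [0,-20,0,0,0]
    - [0,-35,0,0,0]
    - [0,-35,0,0,0]
    - [0,-5,0,0,0]
    - [0,0,0,0,0]

```text
clock: 15.15
tool_pos: [533.0, -138.0, 248.8]
ee_rot: [-0.53, -0.467, 0.53, -0.468]
wrist_force: [1.0, 0.5, -0.1]
finger_gap: 0.113
```

```bash
python3 - <<'E'
from h import *
st();go([525,362,255],YAW);snap('side','s7.png')
a=cv2.imread('pics/s7.png')[150:310,180:380]; cv2.imwrite('pics/z8.png',cv2.resize(a,None,fx=3,fy=3,interpolation=cv2.INTER_CUBIC))
E
```

```text
clock 15.15
tool_pos [ 533.023 -137.987  248.753]
ee_rot [-0.53  -0.467  0.53  -0.468]
wrist_force [ 0.961  0.496 -0.118]
finger_gap 0.113
joint_positions [-0.275  0.31   1.792 -0.     1.04  -0.149]
tool delta [  -6.3  -70.8 -495. ]
world yaw jaw now -7.22 turn about tool x -0.0021
```

View pics/z8.png

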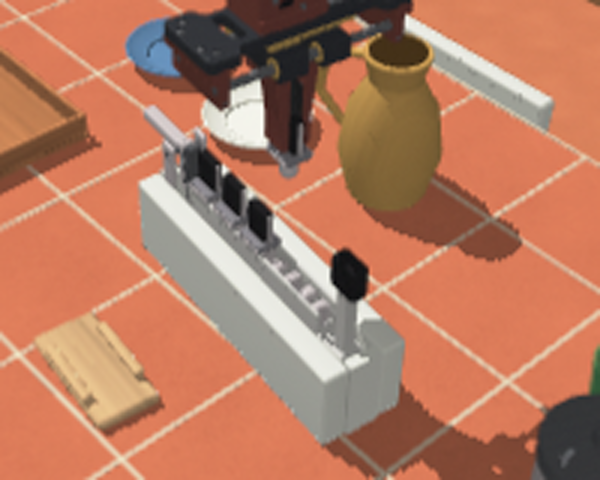

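Emit:
arm_command:
  moves:
    - [0,-5,-6,-45,0]
    - [0,0,-6,-45,0]
    - [0,0,-6,-45,0]
    - [0,0,-6,-45,0]
    - [0,0,-6,-45,0]
    - [0,0,-6,-45,0]
    - [0,0,-7,-45,0]
    - [0,0,-7,-45,0]
    - [0,0,-7,-45,0]
    - [0,0,-7,-45,0]
    - [0,0,-7,-45,0]
    - [0,0,0,0,0]

```text
clock: 16.7
tool_pos: [524.1, 364.2, 251.6]
ee_rot: [-0.529, -0.469, 0.531, -0.468]
wrist_force: [-0.3, -0.8, -0.0]
finger_gap: 0.11
```

```bash
python3 - <<'E'
from h import *
st();go([525,362,68],YAW);snap('wrist','w8.png')
E
```

```text
clock 16.7
tool_pos [524.06  364.232 251.585]
ee_rot [-0.529 -0.469  0.531 -0.468]
wrist_force [-0.342 -0.85  -0.026]
finger_gap 0.11
joint_positions [0.589 0.436 1.592 0.    1.116 0.711]
tool delta [183.6   1.6   1.9]
world yaw jaw now -7.03 turn about tool x 0.0012
```

View pics/w8.png

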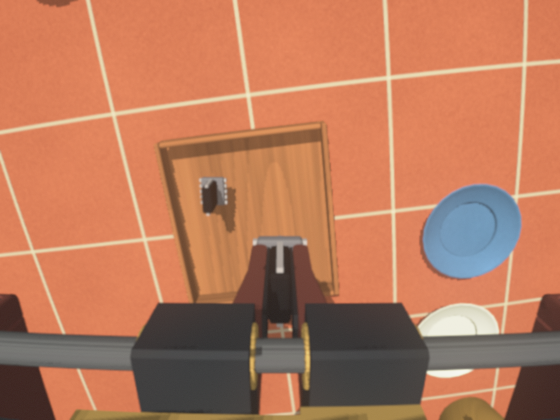

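```bash
python3 - <<'E'
from h import *
np.set_printoptions(suppress=True,precision=1)
print(plane('wrist',[(160,145),(325,124),(338,295)],30),plane('wrist',[(210,182)],60))
E
```

```text
[[405.7 410.7  30. ]
 [575.9 410.4  30. ]
 [574.5 212.   30. ]] [[457.1 372.2  60. ]]
```

Emit:
arm_command:
  moves:
    - [0,45,1,2,0]
    - [0,45,0,0,0]
    - [0,45,0,0,0]
    - [0,33,0,0,0]
    - [0,14,0,0,0]
    - [0,2,0,0,0]
    - [0,0,0,0,0]
    - [0.4,0,0,0,0]
    - [0.4,0,0,0,0]
    - [0.4,0,0,0,0]
    - [0.4,-40,0,0,0]
    - [0.4,-60,0,0,0]

```text
clock: 18.25
tool_pos: [524.7, 359.1, 169.0]
ee_rot: [-0.529, -0.468, 0.532, -0.467]
wrist_force: [0.6, 0.7, -0.0]
finger_gap: 0.401
```

Emit:
arm_command:
  moves:
    - [0.35,-40,0,0,0]
    - [0.35,-30,6,40,0]
    - [0.35,0,7,44,0]
    - [0.35,0,7,44,0]
    - [0.35,0,7,44,0]
    - [0.35,0,7,44,0]
    - [0.35,0,7,44,0]
    - [0.35,0,7,44,0]
    - [0.35,0,7,44,0]
    - [0.35,0,7,44,0]
    - [0.35,0,7,44,0]
    - [0.35,0,0,0,0]

```text
clock: 19.75
tool_pos: [539.6, -83.7, 239.9]
ee_rot: [0.531, 0.466, -0.531, 0.467]
wrist_force: [-0.2, 1.0, 0.5]
finger_gap: 0.348
```

```bash
python3 - <<'E'
from h import *
st();go([539.2,-101.5,126],YAW)
snap('scene','c8.png')
a=cv2.imread('pics/c8.png')[240:370,340:470]
cv2.imwrite('pics/z9.png',cv2.resize(a,(400,400)))
E
```

```text
clock 19.75
tool_pos [539.574 -83.722 239.887]
ee_rot [ 0.531  0.466 -0.531  0.467]
wrist_force [-0.196  1.037  0.454]
finger_gap 0.348
joint_positions [-0.176  0.314  1.81  -0.     1.018 -0.046]
tool delta [113.9   1.9  17.6]
world yaw jaw now -7.42 turn about tool x -0.0056
```

View pics/z9.png

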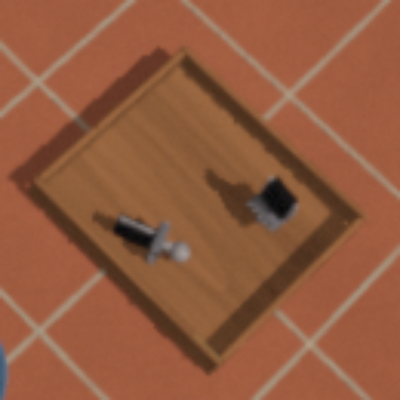

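Emit:
arm_command:
  moves:
    - [0.35,10,2,17,0]
    - [0.35,35,0,0,0]
    - [0.35,35,0,0,0]
    - [0.35,34,0,0,0]
    - [0.35,0,0,0,0]
    - [0,0,0,0,0]
    - [0,0,0,0,0]
    - [0,0,0,0,0]
    - [0,-4,0,0,0]
    - [0,-4,0,0,0]
    - [0,-5,0,0,0]
    - [0,-5,0,0,0]

```text
clock: 21.3
tool_pos: [539.7, -98.6, 144.5]
ee_rot: [0.531, 0.467, -0.53, 0.468]
wrist_force: [0.7, 0.7, 1.2]
finger_gap: 0.112
```

Emit:
arm_command:
  moves:
    - [0,-10,0,0,0]
    - [0,-20,0,0,0]
    - [0,-35,0,0,0]
    - [0,-35,0,0,0]
    - [0,-10,0,0,0]
    - [0,0,0,0,0]

```text
clock: 22.05
tool_pos: [539.6, -98.5, 254.1]
ee_rot: [0.531, 0.467, -0.53, 0.468]
wrist_force: [0.2, 0.1, -1.1]
finger_gap: 0.112
```

```bash
python3 - <<'E'
from h import *
st();go([487,310,255],YAW);snap('side','s9.png')
a=cv2.imread('pics/s9.png')[150:310,120:380]; cv2.imwrite('pics/z10.png',cv2.resize(a,None,fx=3,fy=3,interpolation=cv2.INTER_CUBIC))
E
```

```text
clock 22.05
tool_pos [539.559 -98.531 254.12 ]
ee_rot [ 0.531  0.467 -0.53   0.468]
wrist_force [ 0.24   0.078 -1.068]
finger_gap 0.112
joint_positions [-0.202  0.299  1.793 -0.     1.048 -0.076]
tool delta [  -1.1 -103.5 -398.7]
world yaw jaw now -7.22 turn about tool x -0.0021
```

View pics/z10.png

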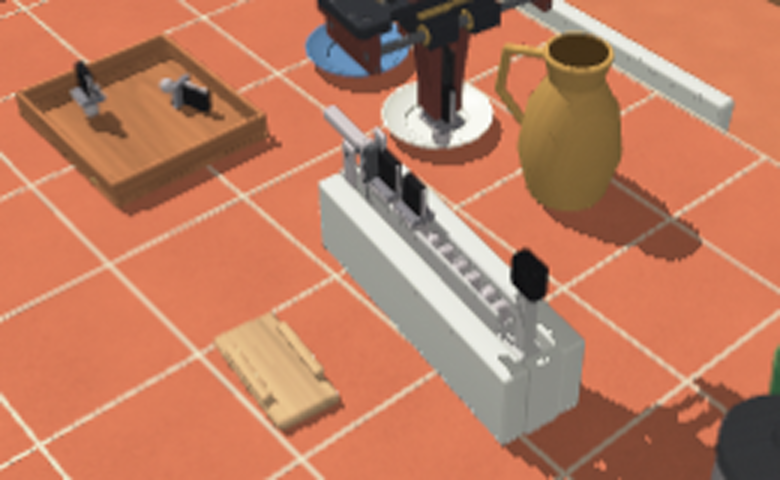

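Emit:
arm_command:
  moves:
    - [0,0,-15,-39,0]
    - [0,0,-15,-39,0]
    - [0,0,-15,-39,0]
    - [0,0,-15,-39,0]
    - [0,0,-15,-39,0]
    - [0,0,-15,-39,0]
    - [0,0,-15,-39,0]
    - [0,0,-15,-39,0]
    - [0,0,-17,-40,0]
    - [0,0,0,0,0]

```text
clock: 23.35
tool_pos: [446.3, 269.6, 252.0]
ee_rot: [-0.529, -0.469, 0.531, -0.468]
wrist_force: [0.3, -0.5, -0.9]
finger_gap: 0.109
```

```bash
python3 - <<'E'
from h import *
st();go([448,268,68],YAW);snap('wrist','w10.png')
E
```

```text
clock 23.35
tool_pos [446.326 269.615 252.011]
ee_rot [-0.529 -0.469  0.531 -0.468]
wrist_force [ 0.272 -0.464 -0.908]
finger_gap 0.109
joint_positions [0.52  0.263 1.849 0.    1.032 0.643]
tool delta [184.    2.3   1.1]
world yaw jaw now -7.01 turn about tool x 0.0016
```

View pics/w10.png

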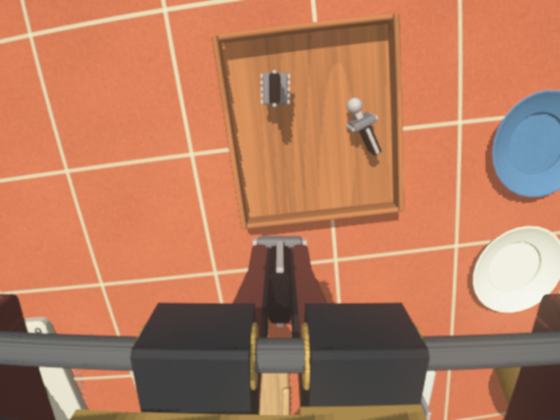

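```bash
python3 - <<'E'
from h import *
np.set_printoptions(suppress=True,precision=1)
print(plane('wrist',[(218,40),(395,17),(402,212),(247,228)],30),plane('wrist',[(280,256)],195),plane('wrist',[(283,245)],195+11))
E
```

```text
[[404.7 407.8  30. ]
 [573.7 408.4  30. ]
 [574.3 212.4  30. ]
 [403.7 214.8  30. ]] [[445.4 256.6 195. ]] [[448.6 268.6 206. ]]
```

Emit:
arm_command:
  moves:
    - [0,45,2,1,0]
    - [0,45,0,0,0]
    - [0,45,0,0,0]
    - [0,33,0,0,0]
    - [0,14,0,0,0]
    - [0,2,0,0,0]
    - [0,0,0,0,0]
    - [0.4,0,0,0,0]
    - [0.4,0,0,0,0]
    - [0.4,0,0,0,0]
    - [0.4,-40,0,0,0]
    - [0.4,-60,0,0,0]

```text
clock: 24.9
tool_pos: [448.4, 266.1, 169.5]
ee_rot: [-0.529, -0.468, 0.532, -0.467]
wrist_force: [0.4, -0.0, -0.4]
finger_gap: 0.4
```

Emit:
arm_command:
  moves:
    - [0.35,-40,0,0,0]
    - [0.35,-30,15,35,0]
    - [0.35,0,17,38,0]
    - [0.35,0,17,38,0]
    - [0.35,0,17,38,0]
    - [0.35,0,17,38,0]
    - [0.35,0,17,38,0]
    - [0.35,0,17,38,0]
    - [0.35,0,17,38,0]
    - [0.35,0,0,0,0]

```text
clock: 26.15
tool_pos: [545.2, -50.9, 239.8]
ee_rot: [0.531, 0.466, -0.531, 0.467]
wrist_force: [0.5, -0.6, -0.5]
finger_gap: 0.347
```

```bash
python3 - <<'E'
from h import *
st();go([544.1,-61.8,126],YAW)
snap('scene','c10.png')
a=cv2.imread('pics/c10.png')[240:370,340:470]
cv2.imwrite('pics/z11.png',cv2.resize(a,(400,400)))
E
```

```text
clock 26.15
tool_pos [545.25  -50.875 239.765]
ee_rot [ 0.531  0.466 -0.531  0.467]
wrist_force [ 0.479 -0.576 -0.467]
finger_gap 0.347
joint_positions [-0.115  0.316  1.807 -0.     1.018  0.015]
tool delta [113.8   0.2  11. ]
world yaw jaw now -7.4 turn about tool x -0.0053
```

View pics/z11.png

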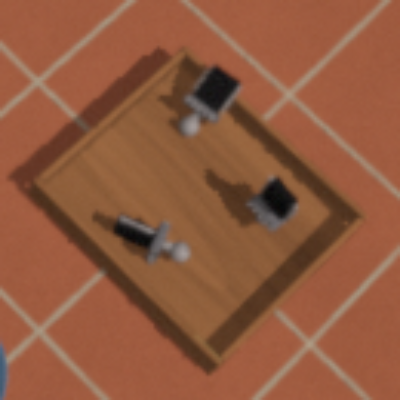

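Emit:
arm_command:
  moves:
    - [0.35,10,0,13,0]
    - [0.35,35,0,0,0]
    - [0.35,35,0,0,0]
    - [0.35,34,0,0,0]
    - [0.35,0,0,0,0]
    - [0,0,0,0,0]
    - [0,0,0,0,0]
    - [0,0,0,0,0]
    - [0,-4,0,0,0]
    - [0,-4,0,0,0]
    - [0,-5,0,0,0]
    - [0,-5,0,0,0]

```text
clock: 27.7
tool_pos: [543.2, -61.7, 144.4]
ee_rot: [-0.53, -0.468, 0.53, -0.468]
wrist_force: [-0.0, -0.3, 2.0]
finger_gap: 0.117
```

Emit:
arm_command:
  moves:
    - [0,-10,0,0,0]
    - [0,-20,0,0,0]
    - [0,-35,0,0,0]
    - [0,-35,0,0,0]
    - [0,-10,0,0,0]
    - [0,0,0,0,0]

```text
clock: 28.45
tool_pos: [543.0, -61.7, 254.1]
ee_rot: [0.531, 0.467, -0.53, 0.468]
wrist_force: [0.0, -0.1, -0.7]
finger_gap: 0.112
```

```bash
python3 - <<'E'
from h import *
st();go([525,268,255],YAW);snap('side','s11.png')
a=cv2.imread('pics/s11.png')[150:310,120:380]; cv2.imwrite('pics/z12.png',cv2.resize(a,None,fx=3,fy=3,interpolation=cv2.INTER_CUBIC))
E
```

```text
clock 28.45
tool_pos [543.049 -61.66  254.075]
ee_rot [ 0.531  0.467 -0.53   0.468]
wrist_force [ 0.011 -0.089 -0.713]
finger_gap 0.112
joint_positions [-0.135  0.297  1.797 -0.     1.047 -0.009]
tool delta [  -1.   -59.3 -324.8]
world yaw jaw now -7.22 turn about tool x -0.0021
```

View pics/z12.png

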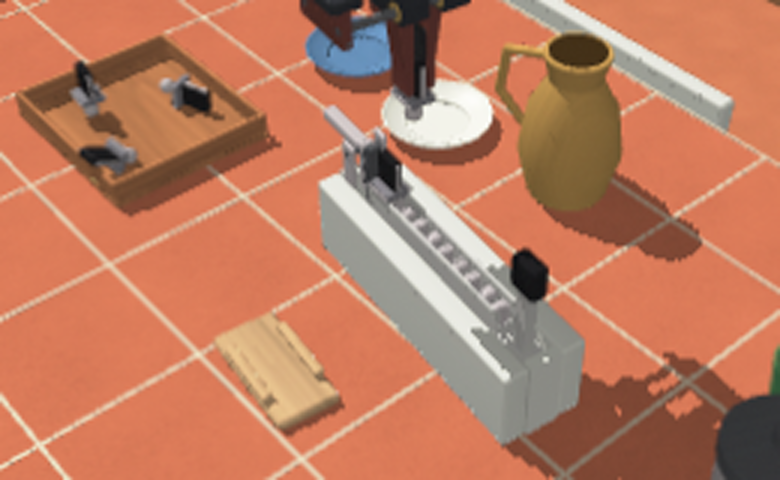

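Emit:
arm_command:
  moves:
    - [0,0,-7,-40,0]
    - [0,0,-7,-40,0]
    - [0,0,-7,-40,0]
    - [0,0,-7,-41,0]
    - [0,0,-7,-41,0]
    - [0,0,-8,-41,0]
    - [0,0,-8,-41,0]
    - [0,0,-8,-41,0]
    - [0,0,0,0,0]
    - [0,0,0,0,0]

```text
clock: 29.75
tool_pos: [524.6, 267.5, 252.2]
ee_rot: [-0.529, -0.468, 0.531, -0.468]
wrist_force: [-0.3, 0.4, -0.1]
finger_gap: 0.109
```

```bash
python3 - <<'E'
from h import *
st();go([525,268,68],YAW);snap('wrist','w12.png')
E
```

```text
clock 29.75
tool_pos [524.639 267.486 252.191]
ee_rot [-0.529 -0.468  0.531 -0.468]
wrist_force [-0.311  0.409 -0.066]
finger_gap 0.109
joint_positions [ 0.451  0.363  1.704 -0.     1.078  0.577]
tool delta [184.2   0.7  -0.9]
world yaw jaw now -7.19 turn about tool x -0.0015
```

View pics/w12.png

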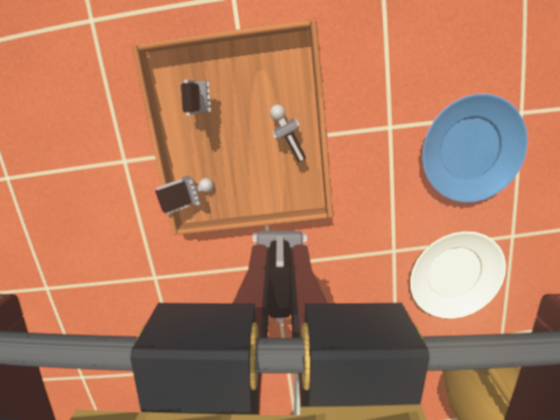

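Emit:
arm_command:
  moves:
    - [0,45,0,0,0]
    - [0,45,0,0,0]
    - [0,45,0,0,0]
    - [0,33,0,0,0]
    - [0,14,0,0,0]
    - [0,2,0,0,0]
    - [0,0,0,0,0]
    - [0.4,0,0,0,0]
    - [0.4,0,0,0,0]
    - [0.4,0,0,0,0]
    - [0.4,-40,0,0,0]
    - [0.4,-60,0,0,0]

```text
clock: 31.3
tool_pos: [524.1, 267.6, 169.2]
ee_rot: [-0.529, -0.468, 0.532, -0.467]
wrist_force: [-0.1, 0.1, 0.0]
finger_gap: 0.399
```

Emit:
arm_command:
  moves:
    - [0.35,-40,0,0,0]
    - [0.35,-30,6,35,0]
    - [0.35,0,7,35,0]
    - [0.35,0,7,35,0]
    - [0.35,0,7,35,0]
    - [0.35,0,7,35,0]
    - [0.35,0,7,35,0]
    - [0.35,0,7,35,0]
    - [0.35,0,7,35,0]
    - [0.35,0,0,0,0]
    - [0.35,0,0,0,0]

```text
clock: 32.67
tool_pos: [544.7, -16.1, 239.7]
ee_rot: [0.531, 0.468, -0.531, 0.467]
wrist_force: [0.1, -0.1, 0.4]
finger_gap: 0.354
```

```bash
python3 - <<'E'
from h import *
st();go([548.5,-22.1,126],YAW)
snap('scene','c12.png');snap('wrist','w13.png')
a=cv2.imread('pics/c12.png')[240:370,340:470];b=cv2.imread('pics/w13.png')
cv2.imwrite('pics/z13.png',np.hstack([cv2.resize(a,(400,400)),cv2.resize(b,(400,400))]))
E
```

```text
clock 32.675
tool_pos [544.665 -16.138 239.726]
ee_rot [ 0.531  0.468 -0.531  0.467]
wrist_force [ 0.08  -0.144  0.359]
finger_gap 0.354
joint_positions [-0.052  0.312  1.812  0.     1.017  0.075]
tool delta [113.7   4.6   5.5]
world yaw jaw now -7.24 turn about tool x -0.0025
```

View pics/z13.png

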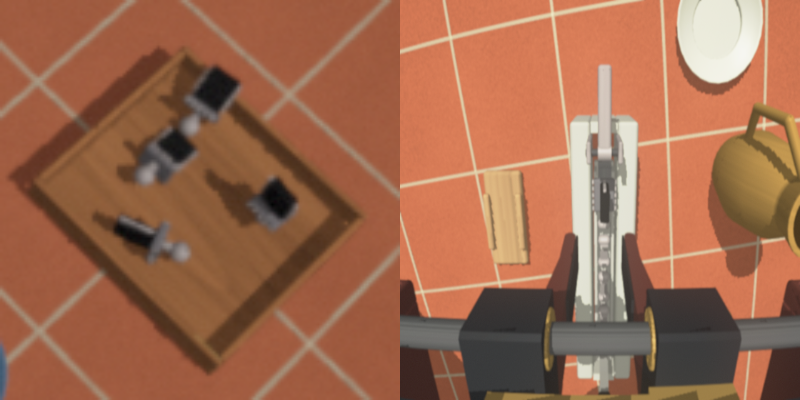

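Emit:
arm_command:
  moves:
    - [0.35,10,4.5,6,0]
    - [0.35,35,0,0,0]
    - [0.35,35,0,0,0]
    - [0.35,34,0,0,0]
    - [0.35,0,0,0,0]
    - [0,0,0,0,0]
    - [0,0,0,0,0]
    - [0,0,0,0,0]
    - [0,-4,0,0,0]
    - [0,-4,0,0,0]
    - [0,-5,0,0,0]
    - [0,-5,0,0,0]

```text
clock: 34.28
tool_pos: [548.6, -23.1, 144.4]
ee_rot: [0.531, 0.467, -0.53, 0.468]
wrist_force: [-0.4, 0.9, 1.7]
finger_gap: 0.114
```

Emit:
arm_command:
  moves:
    - [0,-10,0,0,0]
    - [0,-20,0,0,0]
    - [0,-35,0,0,0]
    - [0,-35,0,0,0]
    - [0,-10,0,0,0]
    - [0,0,0,0,0]

```text
clock: 35.02
tool_pos: [548.6, -23.0, 254.1]
ee_rot: [0.531, 0.467, -0.53, 0.468]
wrist_force: [-0.3, -0.3, -1.1]
finger_gap: 0.111
```

```bash
python3 - <<'E'
from h import *
st();go([465,318,255],YAW);snap('side','s13.png')
a=cv2.imread('pics/s13.png')[150:310,120:380]; cv2.imwrite('pics/z14.png',cv2.resize(a,None,fx=3,fy=3,interpolation=cv2.INTER_CUBIC))
a=cv2.imread('pics/w13.png')[50:250,200:340]; cv2.imwrite('pics/z15.png',cv2.resize(a,None,fx=3,fy=3,interpolation=cv2.INTER_CUBIC))
E
```

```text
clock 35.025
tool_pos [548.572 -23.044 254.106]
ee_rot [ 0.531  0.467 -0.53   0.468]
wrist_force [-0.293 -0.259 -1.059]
finger_gap 0.111
joint_positions [-0.064  0.3    1.791 -0.     1.049  0.062]
tool delta [  -1.  -125.7 -327.8]
world yaw jaw now -7.21 turn about tool x -0.002
```

View pics/z14.png

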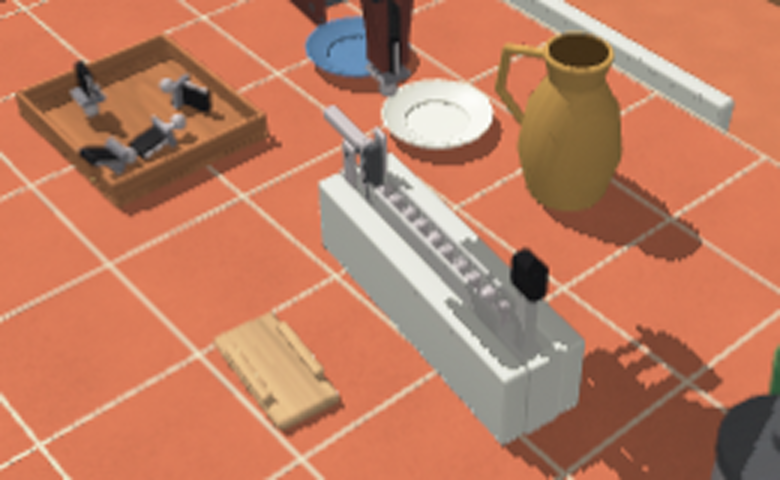

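View pics/z15.png

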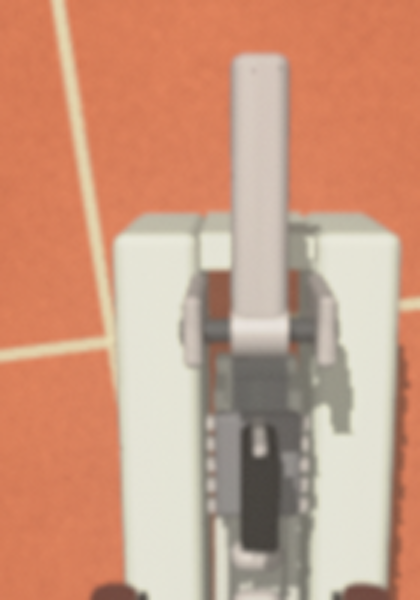

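```bash
python3 - <<'E'
from h import *
np.set_printoptions(suppress=True,precision=1)
print(plane('scene',[(340+x/3.077,240+y/3.077) for x,y in [(240,290),(215,230),(180,250),(120,225),(268,215),(190,125),(147,175),(178,145)]],15))
M=ctrl.camera_model('wrist');print(M['extrinsics'][:3,3])
go([490,362,255],YAW)
E
```

```text
[[514.7 386.2  15. ]
 [492.8 339.9  15. ]
 [525.8 332.3  15. ]
 [546.2 286.2  15. ]
 [451.5 360.4  15. ]
 [440.8 265.9  15. ]
 [499.2 271.8  15. ]
 [461.2 271.1  15. ]]
[558.4  60.3 393.1]
tool delta [  -1.9 -105.9 -374.7]
world yaw jaw now -7.22 turn about tool x -0.0021
```

Emit:
arm_command:
  moves:
    - [0,0,-9,-39,0]
    - [0,0,-9,-39,0]
    - [0,0,-9,-39,0]
    - [0,0,-9,-39,0]
    - [0,0,-9,-39,0]
    - [0,0,-9,-39,0]
    - [0,0,-9,-39,0]
    - [0,0,-9,-39,0]
    - [0,0,-10,-39,0]
    - [0,0,-10,-39,0]
    - [0,0,0,0,0]
    - [0,0,0,0,0]

```text
clock: 36.58
tool_pos: [505.6, 374.6, 252.0]
ee_rot: [-0.529, -0.468, 0.531, -0.468]
wrist_force: [-1.1, -0.0, 0.6]
finger_gap: 0.11
```

```bash
python3 - <<'E'
from h import *
st();go([505,375,68],YAW);snap('wrist','w14.png')
E
```

```text
clock 36.575
tool_pos [505.551 374.631 252.048]
ee_rot [-0.529 -0.468  0.531 -0.468]
wrist_force [-1.1   -0.05   0.638]
finger_gap 0.11
joint_positions [ 0.619  0.423  1.612 -0.     1.11   0.745]
tool delta [184.   -0.2  -0.7]
world yaw jaw now -7.19 turn about tool x -0.0016
```

View pics/w14.png

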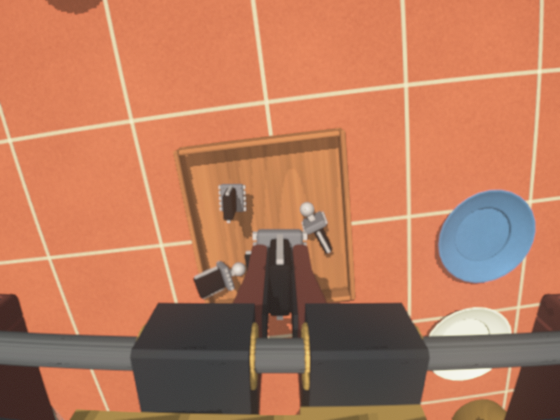

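Emit:
arm_command:
  moves:
    - [0,45,0,0,0]
    - [0,45,0,0,0]
    - [0,45,0,0,0]
    - [0,33,0,0,0]
    - [0,14,0,0,0]
    - [0,2,0,0,0]
    - [0,0,0,0,0]
    - [0.25,0,0,0,0]
    - [0.25,0,0,0,0]
    - [0.25,0,0,0,0]
    - [0.25,-30,0,0,0]
    - [0.25,-60,0,0,0]

```text
clock: 38.12
tool_pos: [504.7, 374.4, 158.3]
ee_rot: [-0.529, -0.468, 0.532, -0.467]
wrist_force: [0.5, 0.6, 0.1]
finger_gap: 0.255
```

Emit:
arm_command:
  moves:
    - [0.3,-40,0,0,0]
    - [0.3,-30,5,32,0]
    - [0.3,0,6,35,0]
    - [0.3,0,6,35,0]
    - [0.3,0,6,35,0]
    - [0.3,0,6,35,0]
    - [0.3,0,6,35,0]
    - [0.3,0,0,0,0]
    - [0.3,0,0,0,0]

```text
clock: 39.25
tool_pos: [515.1, 166.1, 229.9]
ee_rot: [0.531, 0.467, -0.53, 0.467]
wrist_force: [0.3, 0.9, 0.5]
finger_gap: 0.303
```

```bash
python3 - <<'E'
from h import *
st()
snap('scene','c14.png');snap('side','s14.png');snap('wrist','w15.png')
a=cv2.imread('pics/c14.png')[240:370,340:470];b=cv2.imread('pics/s14.png')[150:310,110:310]
cv2.imwrite('pics/z16.png',np.hstack([cv2.resize(a,(380,380),interpolation=2),cv2.resize(b,(420,380),interpolation=2)]))
E
```

```text
clock 39.25
tool_pos [515.071 166.07  229.881]
ee_rot [ 0.531  0.467 -0.53   0.467]
wrist_force [0.318 0.887 0.469]
finger_gap 0.303
joint_positions [0.29  0.319 1.828 0.    0.993 0.416]
```

View pics/z16.png

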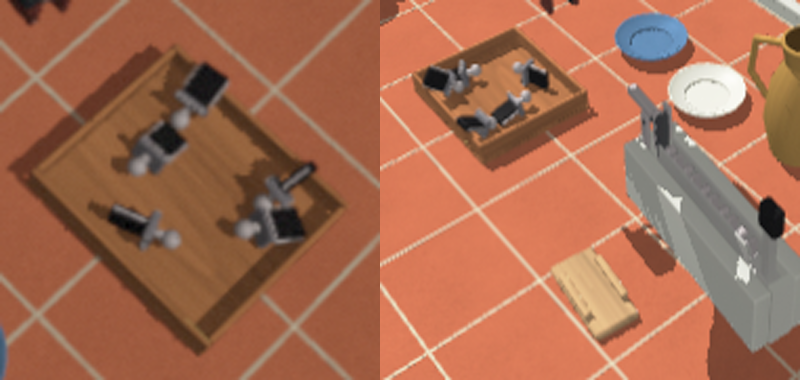

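View pics/w15.png

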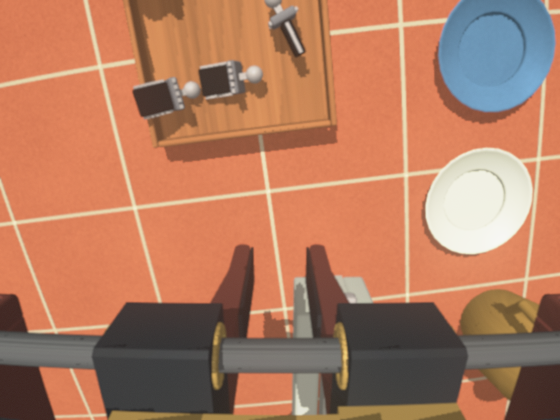

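```bash
python3 - <<'E'
from h import *
np.set_printoptions(suppress=True,precision=1)
M=ctrl.camera_model('wrist');s=ctrl.get_state();E=np.array(M['extrinsics'],float);E[:3,3]+=np.array([544.665,-16.138,239.726])-s['tool_pos'];M['extrinsics']=E
P=plane('wrist',[(286.7,69.3),(286,116.7),(286,155)],121,M);print(P)
L=[( (p[:2]-C)@ex,(p[:2]-C)@ey) for p in P];print(np.array(L))
print('scene tab end',plane('scene',[(220+497/5,140+513/5)],121))
t=P[0][:2]-17*ey;print('tabpt',t);go(np.r_[t,200],YAW);go(rk(0,170,200))
E
```

```text
[[562.2  82.7 121. ]
 [557.8  50.7 121. ]
 [554.5  23.2 121. ]]
[[  0.2 185.6]
 [ -0.1 153.3]
 [ -0.  125.7]]
scene tab end [[565.9  85.1 121. ]]
tabpt [560.1  65.8]
tool delta [29.7 57.3 94.4]
world yaw jaw now -7.15 turn about tool x -0.0009
tool delta [29.7 57.1 93. ]
```

Emit:
arm_command:
  moves:
    - [0.45,0,19,31,0]
    - [0.45,0,19,31,0]
    - [0.45,0,19,32,0]
    - [0.45,28,0,0,0]
    - [0.45,28,0,0,0]
    - [0.45,28,0,0,0]
    - [0.45,27,0,0,0]
    - [0.45,0,0,0,0]
    - [0.45,0,0,0,0]

```text
clock: 40.52
tool_pos: [560.2, 65.8, 119.4]
ee_rot: [0.531, 0.468, -0.53, 0.468]
wrist_force: [0.2, 0.1, 0.2]
finger_gap: 0.451
```

```bash
python3 - <<'E'
from h import *
st();go([560.2,66,118],YAW);snap('wrist','w16.png');snap('scene','c16.png')
a=cv2.imread('pics/w16.png');b=cv2.imread('pics/c16.png')[180:280,240:360]
cv2.imwrite('pics/z17.png',np.hstack([cv2.resize(a,(400,400)),cv2.resize(b,(400,400),interpolation=2)]))
E
```

```text
clock 40.525
tool_pos [560.241  65.801 119.399]
ee_rot [ 0.531  0.468 -0.53   0.468]
wrist_force [0.194 0.104 0.243]
finger_gap 0.451
joint_positions [0.096 0.509 1.844 0.    0.787 0.221]
tool delta [ 1.4 -0.1 -0.2]
world yaw jaw now -7.18 turn about tool x -0.0014
```

View pics/z17.png

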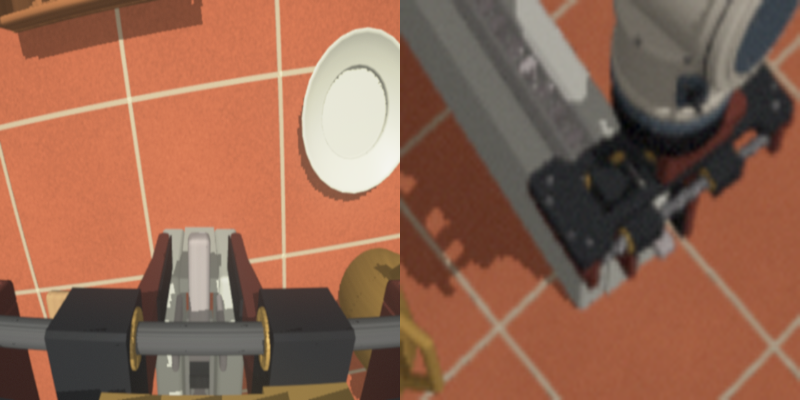

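Emit:
arm_command:
  moves:
    - [0,1,0,0,0]
    - [0,0,0,0,0]
    - [0,0,0,0,0]
    - [0,0,0,0,0]
    - [0,-4,0,0.5,0]
    - [0,-5,0,0.5,0]
    - [0,-5,0,1,0]
    - [0,-5,0,1,0]
    - [0,0,0,0,0]
    - [0,0,0,0,0]
    - [0,0,0,0,0]
    - [0,0,0,0,0]
  newtons: 30

```text
clock: 42.12
tool_pos: [559.2, 61.8, 136.8]
ee_rot: [-0.53, -0.467, 0.531, -0.468]
wrist_force: [3.5, -5.2, -7.4]
finger_gap: 0.16
```

Emit:
arm_command:
  moves:
    - [0,0,0,0,0]
    - [0,0,0,0,0]
    - [0,0,0,0,0]
    - [0,0,0,0,0]
    - [0,0,0,0,0]
    - [0,0,0,0,0]
    - [0,0,0,0,0]
    - [0,0,0,0,0]

```text
clock: 43.12
tool_pos: [559.2, 61.8, 136.8]
ee_rot: [-0.53, -0.467, 0.531, -0.468]
wrist_force: [1.5, -4.6, -7.9]
finger_gap: 0.157
```

```bash
python3 - <<'E'
from h import *
st();snap('side','s17.png')
a=cv2.imread('pics/s17.png')[150:310,110:370]; cv2.imwrite('pics/z18.png',cv2.resize(a,None,fx=3,fy=3,interpolation=cv2.INTER_CUBIC))
E
```

```text
clock 43.125
tool_pos [559.197  61.809 136.813]
ee_rot [-0.53  -0.467  0.531 -0.468]
wrist_force [ 1.528 -4.628 -7.93 ]
finger_gap 0.157
joint_positions [ 8.90e-02  4.81e-01  1.84e+00 -1.00e-03  8.21e-01  2.16e-01]
```

View pics/z18.png

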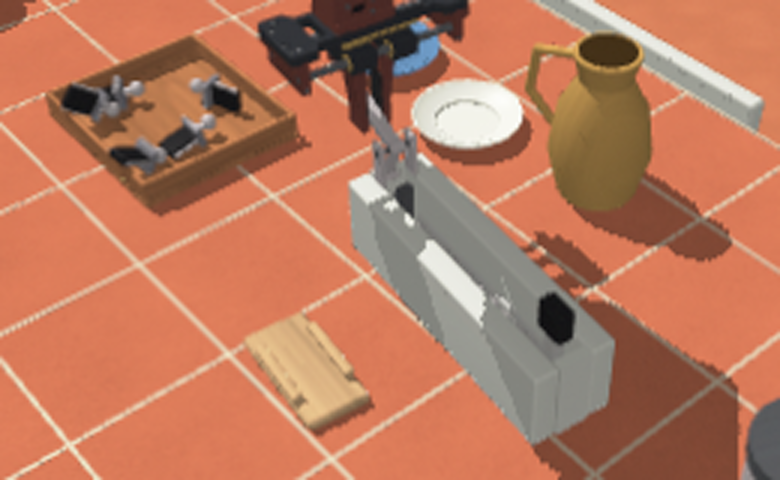

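Emit:
arm_command:
  moves:
    - [0,5,0,-1,0]
    - [0,5,0,-1,0]
    - [0,5,0,-0.5,0]
    - [0,3,0,-0.5,0]
    - [0,0,0,0,0]
    - [0.45,0,0,0,0]
    - [0.45,0,0,0,0]
    - [0.45,0,0,0,0]
    - [0.45,0,0,0,0]

```text
clock: 44.3
tool_pos: [559.6, 65.3, 118.4]
ee_rot: [-0.53, -0.468, 0.531, -0.467]
wrist_force: [0.8, -0.3, -0.0]
finger_gap: 0.45
```

Emit:
arm_command:
  moves:
    - [0.45,-20,0,0,0]
    - [0.45,-40,0,0,0]
    - [0.45,-40,0,0,0]
    - [0.45,-30,0,0,0]
    - [0.45,0,0,-40,0]
    - [0.45,0,0,-40,0]
    - [0.45,0,0,0,0]
    - [0.45,0,0,0,0]

```text
clock: 45.3
tool_pos: [569.4, 144.3, 248.3]
ee_rot: [-0.53, -0.468, 0.531, -0.468]
wrist_force: [0.2, -0.4, 0.1]
finger_gap: 0.449
```

```bash
python3 - <<'E'
from h import *
st();im=snap('side','s18.png')
cv2.imwrite('pics/z19.png',cv2.resize(im[150:310,110:370,::-1],None,fx=3,fy=3,interpolation=cv2.INTER_CUBIC))
for c in (180,):
  a=cv2.imread('pics/side0.png').astype(int);b=im[:,:,::-1].astype(int)
  d=np.abs(a-b).max(2)[170:310,180:340]
  for f in ('side0','s18'):
    g=cv2.imread('pics/%s.png'%f)[240:266,285:305].max(2);ys,xs=np.where(g<45);print(f,ys.min()+240,ys.max()+240,xs.min()+285,xs.max()+285,len(ys),ys.mean()+240)
cv2.imwrite('pics/z20.png',np.hstack([cv2.resize(cv2.imread('pics/%s.png'%f)[180:300,210:330],(400,400),interpolation=2) for f in ('side0','s18')]))
snap('scene','c18.png')
E
```

```text
clock 45.3
tool_pos [569.365 144.289 248.321]
ee_rot [-0.53  -0.468  0.531 -0.468]
wrist_force [ 0.153 -0.402  0.069]
finger_gap 0.449
joint_positions [ 0.228  0.364  1.712 -0.     1.066  0.354]
side0 248 264 285 300 150 255.82666666666665
s18 248 264 290 300 132 255.95454545454547
```

View pics/z20.png

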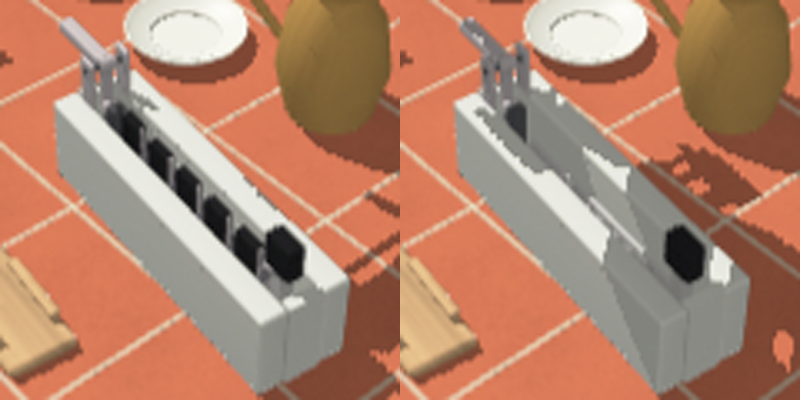

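View pics/c18.png

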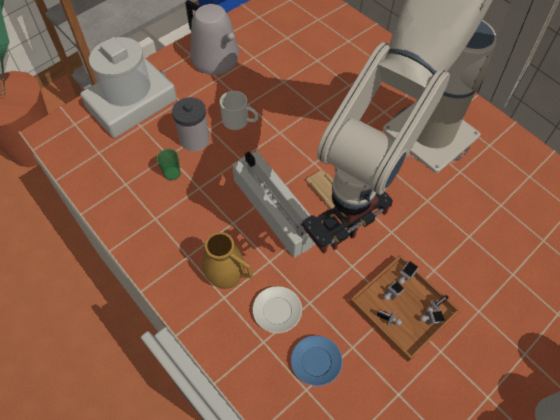

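View pics/z19.png

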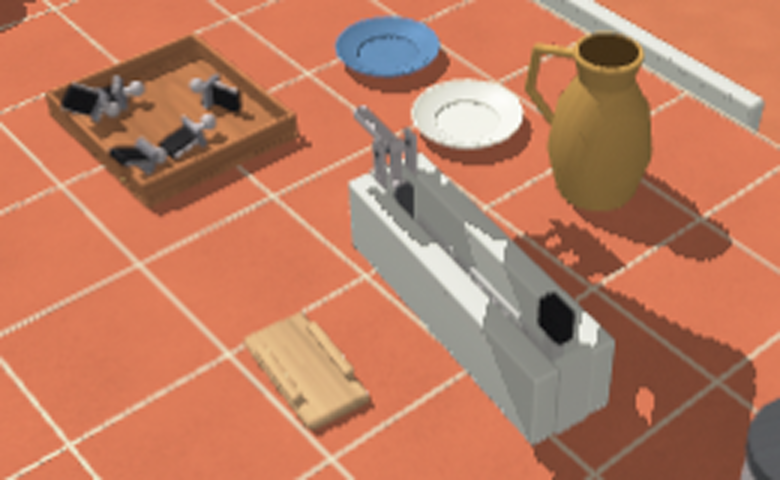

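```bash
python3 -c "
from h import *
print(ctrl.job_done())"
```

```text
the job is handed in; nothing more can be done
None
```

I carried out the whole task and handed the job in at about 45 s; the hand-in reported no verdict.

- **Rack up:** I raised the rack by its handle about 50 mm and let go. It stood by itself on the top catch.
- **Inserts:** All five clips were filled. I pulled each insert out and put it in the wooden tray. The rack was still up after each pull.
- **Rack down:** I lifted the pawl's tab about 18 mm and held it for about 1.5 s. The rack sank home. I then lowered the tab, let go and backed the arm away.

**Last checks:**
- **Rack and pawl:** In the side view the handle covers the same pixel rows (248–264) as at the start, so the rack is fully down. The tab looks back in its starting place.
- **Inserts in the tray:** All five ball feet are inside the tray walls. Two inserts lean: one on a wall, one against another insert.
- **Tray:** It stands flat. I saw no knock to the tray and no slackening of the grip.
- **Other things:** The other things on the counter look unmoved by eye. The gripper touches nothing.

**Disagreement:** My measurements of the tray's y position differed by up to 9 mm between views (centre y about 308 to 318 mm). I placed the inserts well inside that margin.

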